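Set the rocking stock rest firm on the flat plate

TASK

The green stock rest rocks because its adjusting foot, the one with the knurled wheel, is too short. Lift the rest (its wooden bar is a good hold), set it down without dropping it on the flat iron plate, which shows a wobble better than the rough bench, and let go; then screw the wheel clockwise until the rest no longer rocks and its weight is well shared by all four feet, and no further, since overdone it rocks the other way. Do not tip the rest over or shift the other things.

Things in the scene. Friction and masses are not known exactly. Their poses are not given: they have to be found in the camera images.
- stand: the stock rest, loose, about 0.85 kg: green H-shaped cast base 178 x 154 mm on four rubber feet, a pedestal and a wooden rest bar. Origin: middle of the base, level with the underside of the fixed feet; z up. Base top at z 36 mm, corner lugs 38 mm. Its weight lies a little towards +x, so it leans off the adjusting foot until that is screwed down or its corner is pressed
- bar_top (a point): middle of the top of the wooden rest bar, at (35, 0, 113) mm on the stock rest. The bar lies along the rest's y: 24 mm wide, 170 mm long, 28 mm high; under it is a carrier 26 mm wide
- adjusting_foot: the adjusting foot (boss, knurled wheel, screw, pad) on the rest at (-70, -58) mm. Wheel 40 mm across, 17 mm high, 51 to 68 mm above the rest's origin, flat top. Origin: on the axis, 47.5 mm above the rest's origin. The wheel keeps its height; clockwise from above lowers the foot 8 mm a turn; stiff (0.03 N m), stays where left.
- foot_b: fixed foot at (-70, 58) mm on the rest; origin: centre of the pad's underside. All four feet have rubber pads 28 mm across that yield 1 mm for 3 N: the adjusting foot meets the plate about 2 mm before it bears its full share (about 2 N), and up to 1 mm beyond that all four still bear well
- foot_c: fixed foot at (70, -58) mm on the rest; origin: centre of the pad's underside. While the adjusting foot hangs clear, about 1 N down on its wheel rocks that corner down by what the foot is short; then the foot bears and pressing on yields 1 mm for 3 N
- foot_d: At first the adjusting foot is 4.5 to 7.5 mm too short. This is the fixed foot at (70, 58) mm on the rest, across from the adjusting foot; origin: centre of the pad's underside
- plate: the flat iron plate, 205 mm (x) x 225 mm (y), 36 mm high, fixed on the bench, bright top on a green ribbed skirt. Origin: centre of its underside. (Over the back of the bench, beyond x = 0.63 m, a timber rack hangs 0.6 m up: keep the forearm clear of it)
- tape_measure: yellow tape measure, 38 x 80 x 64 mm, bystander; origin: centre of its underside
- battery: black and green tool battery, 63 x 75 x 60 mm, bystander; origin: centre of its underside
- glue_bottle: white glue bottle with a blue band and orange spout, 61 mm wide, 200 mm tall, bystander; origin: centre of its underside
- spirit_level: yellow spirit level on edge, 25 x 300 x 58 mm, bystander; origin: centre of its underside

How it is judged:
By the outcome, as a careful person would: the job done as asked, in the order asked, and still so for the second after the job is handed in, with the robot touching nothing.
It also fails if it takes over 72 s, if anything falls off the work surface, if the arm or the gripper's body presses on something with over 40 N, if the wrist force passes 120 N, or if a joint passes its speed limit or range.

ROBOT

A 6-joint arm with a two-finger parallel gripper is mounted at the origin on a cart in front of the work surface, level with it; the furniture and walls round the work are solid. World frame = base frame: x ahead of the robot, y to its left, z up, the work surface at z = 0. Lengths are in m, angles in degrees, forces in N, time in s.
With the tool pointing down it reaches from about 0.4 to 0.825 m from the base axis. Payload 7 kg.
Tool frame: the origin (TCP) lies midway between the tips of the shut fingers; the grasp point (between the pads) lies 19 mm behind it; z points along the fingers, y is the line along which they close (so a half turn about z gives the same grasp; the last joint's range is limited). The gripper opens to 88 mm and grips with 3 to 60 N. Pads are 19 mm wide; open, the fingers measure 130 mm over their backs; the gripper's body (78 mm by 193 mm) begins 47 mm behind the grasp point.
Start: joints at [-52.535, 20.546, 0.682, 0, -70.136, -16.507], TCP at [0.241, -0.63, 0.227] pointing down, gripper open.
Joint ranges: [-176.03, 176.03], [-82.01, 121.73], [-58.28, 71.71], [-173.87, 95.51], [-174.79, -0.11], [-173.66, 173.66]. Speed limits (degrees/s): [136.94, 136.94, 172.46, 180, 180, 180].

INTERFACE

Orientations are given as [roll, pitch, yaw] about the fixed x, y, z axes, in that order (R = Rz(yaw) Ry(pitch) Rx(roll)).
In Python, from plant import r gives the robot as it stands. The module is installed in compiled form; this text tells all that it offers.
- The arm moves only by the tool play_rows, never from a script. Its argument "rows" is a list of rows, each an object with "slide": the shift along the tool's x, y, z as a fraction of full scale, a list of three; "delta_rot": the turn, a rotation vector about the tool's x, y, z as a fraction of full scale, a list of three; "fingers": the opening, from -1 (shut) to 1 (fully open). In form: [{"slide": [x, y, z], "delta_rot": [rx, ry, rz], "fingers": fingers}, ...]. A call has 1 to 8 rows; each row shifts and turns the commanded pose from where the row before left it, along the tool's axes as they then stand; what a row does not reach is not made up. Full scale, the value 1, is 0.15 m for a shift and 0.08 rad for a turn. A row lasts 1/8 s, in which the tool goes at most 62.5 mm and 10.7 degrees, less where a joint would pass 70% of its speed; a pose out of reach is approached as far as the arm can. A call with a number of a shift or a turn outside -1 to 1 is refused whole. A call with a gripper value outside its range is refused whole. The fingers move at their own pace and stop on an object; "squeeze" is the grip in N (left out, the last holds). Time passes only in rows, so rows that do not move let the fingers close. It gives the time, the measured TCP pose, the force, the opening and the grip force at its end, in the units of the state.
- r.get_state(): the state, without advancing time (a new reading comes with each control period).
- r.capture(name): name is "scene" or "top" or "wrist"; returns a dict with "image" (420x560x3 uint8, blue, green, red), "fx", "fy", "cx", "cy" (pixels), "R" (3x3) and "t" (3): a world point X has camera coordinates R X + t; the wrist camera has in their place "T_tool_cam" (4x4, takes a point from camera to tool coordinates, whose origin is the TCP and whose axes are the flange's). Camera axes: x right, y down, z forward; pixel columns grow to the right and rows downward; lengths in m; the calibration is good to about 2 mm. A picture is of the moment at which its call begins: read the wrist's pose just before it. There is no depth.
- r.close_job(): hands the job in; it is judged then, once.
The state is a dict: "time_s": time; "joints": joint angles; "qd": joint speeds; "joint_torque": joint torques, N m; "tcp_pos": TCP position; "eef_rot": TCP orientation; "contact_force": force on the tool from outside, world axes, zero at the start; "moment": the same for the moment, N m; "gripper_width": finger opening in m; "gripper_force": force on a finger pad.
Only numpy, scipy, OpenCV 4.12 (cv2) and the standard library are available. Lean on these libraries where they do the work, as an engineer would, in place of code of your own. Each camera call takes 0.05 s, during which the arm holds its last target. There are 200 camera calls.

## Working session

There is one attempt and no reset: what is moved stays moved. The work goes in short steps, Python scripts to look and compute and a tool call to move; the robot and the scene stay as the last step left them, time stands still between calls to the robot, and variables do not carry over. Pictures are saved under pics/ and viewed, at most 10 in all, crops included, and the job is handed in when it is done.

Besides the shell and the picture viewer there is one more tool, called after "Request:" as name(argument=value, ...) on one line, values as JSON. play_rows: Moves the arm, as the interface text tells. Shift numbers are shares of 0.15 m and turn numbers shares of 0.08 rad, none past 1 either way. Its arguments: {"type":"object","properties":{"rows":{"type":"array"},"squeeze":{"type":"number"}},"required":["rows"]}

```bash
mkdir -p pics; cat > h.py <<'E'
import numpy as np, cv2
from plant import r
from scipy.spatial.transform import Rotation as Ro
def st():
    s=r.get_state(); print({k:np.round(s[k],4).tolist() for k in ("time_s","tcp_pos","eef_rot","joints","contact_force","moment","gripper_width","gripper_force")}); return s
def cap(n,f):
    s=r.get_state(); c=r.capture(n); cv2.imwrite('pics/'+f+'.png',c['image'])
    if n=='wrist':
        T=np.eye(4);T[:3,:3]=Ro.from_euler('xyz',s['eef_rot'],degrees=True).as_matrix();T[:3,3]=s['tcp_pos']
        M=np.linalg.inv(T@np.array(c['T_tool_cam']));c['R']=M[:3,:3];c['t']=M[:3,3]
    np.savez('pics/'+f+'.npz',R=c['R'],t=c['t'],K=[c['fx'],c['fy'],c['cx'],c['cy']])
    return c
def px(f,X):
    c=np.load('pics/'+f+'.npz');p=(c['R']@np.atleast_2d(X).T).T+c['t'];k=c['K'];return np.c_[k[0]*p[:,0]/p[:,2]+k[2],k[1]*p[:,1]/p[:,2]+k[3]]
def pt(f,u,v,z):
    c=np.load('pics/'+f+'.npz');k=c['K'];d=c['R'].T@np.array([(u-k[2])/k[0],(v-k[3])/k[1],1]);o=-c['R'].T@c['t'];return o+d*(z-o[2])/d[2]
E
python3 -c "
from h import *
st();cap('top','top1');cap('scene','scene1')"
```

```text
{'time_s': 0.0, 'tcp_pos': [0.2412, -0.6299, 0.2256], 'eef_rot': [179.9048, -0.0069, -159.0487], 'joints': [-52.5358, 20.5915, 0.6322, -0.0217, -70.134, -16.5055], 'contact_force': [-0.6091, 0.1782, 0.9844], 'moment': [-0.0359, 0.0167, 0.0202], 'gripper_width': 0.0877, 'gripper_force': 0.0}
```

View pics/top1.png

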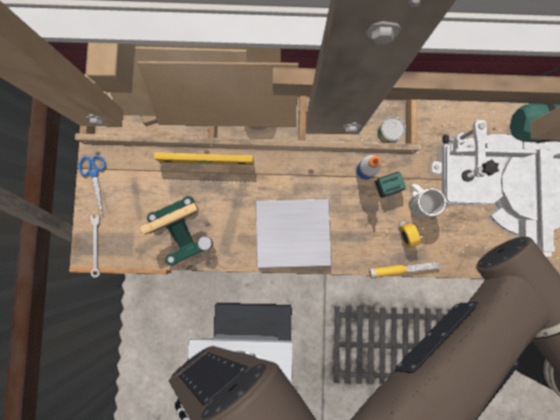

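View pics/scene1.png

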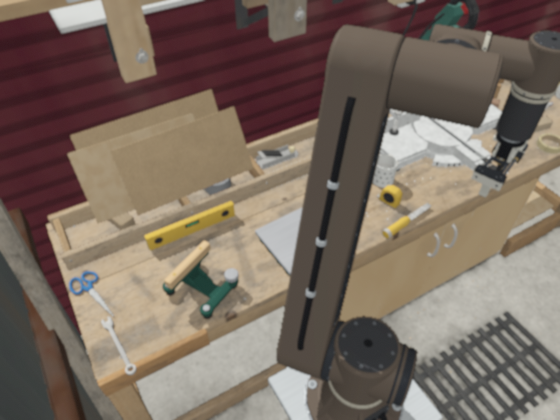

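Top view: the rest is at left, with bar ends near (142,227) and (197,206) and the wheel at (205,243). The plate spans (256,200) to (330,267). Spirit level is at (204,158), bottle at (370,167), battery at (391,184) and tape at (411,233).

```bash
python3 -c "
from h import *
i=cv2.imread('pics/top1.png')[140:280,130:340]
cv2.imwrite('pics/c1.png',cv2.resize(i,None,fx=3.8,fy=3.8,interpolation=cv2.INTER_CUBIC))
f='top1'
for n,u,v,z in [('wheel',205,243,.068),('b1',142,227,.113),('b2',197,206,.113),('p',256,200,.036),('p',328,199,.036),('p',330,266,.036),('p',257,268,.036),('lev',155,157,.058),('lev',252,160,.058),('bot',374,160,.2),('bat',391,184,.06)]: print(n,pt(f,u,v,z).round(4))
c=np.load('pics/top1.npz');print(-c['R'].T@c['t'])
"
```

```text
wheel [0.4476 0.109  0.068 ]
b1 [0.488  0.2827 0.113 ]
b2 [0.5529 0.1287 0.113 ]
p [ 0.5837 -0.0359  0.036 ]
p [ 0.5934 -0.2575  0.036 ]
p [ 0.3889 -0.2672  0.036 ]
p [ 0.3766 -0.046   0.036 ]
lev [0.7038 0.2746 0.058 ]
lev [ 0.7036 -0.0207  0.058 ]
bot [ 0.6836 -0.3595  0.2   ]
bat [ 0.6421 -0.4452  0.06  ]
[ 0.44879951 -0.10489091  1.26459503]
```

View pics/c1.png

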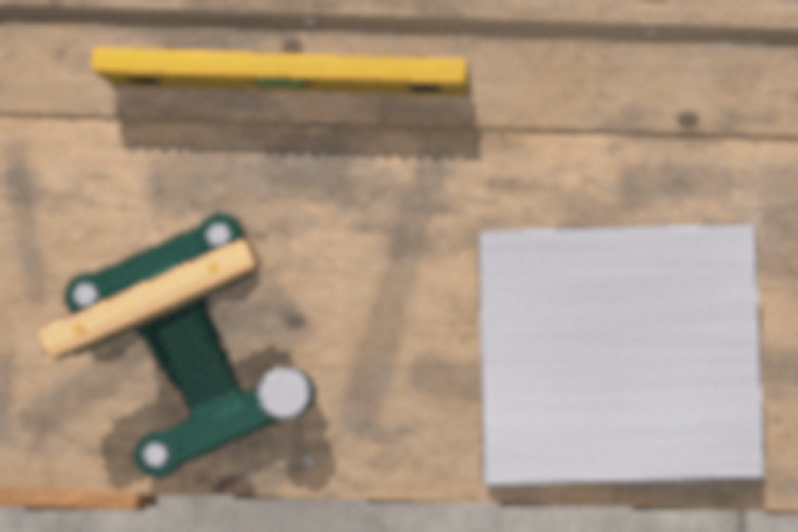

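```bash
python3 -c "
from h import *
from scipy.optimize import least_squares
f='top1'
cv=lambda x,y:((x+.5)/3.8-.5+130,(y+.5)/3.8-.5+140)
M=np.array([[70,-58,38],[70,58,38],[-70,58,38],[-70,-58,68],[35,85,113],[35,-85,113]])/1e3
U=np.array([cv(*p) for p in [(218,234),(85,294),(154,455),(285,392),(46,342),(247,257)]])
P=lambda q:np.c_[(Ro.from_euler('z',q[2]).as_matrix()[:2,:2]@M[:,:2].T).T+q[:2],M[:,2]]
s=least_squares(lambda q:(px(f,P(q))-U).ravel(),[.5,.18,-.4],loss='soft_l1');q=s.x
print(q[:2],np.degrees(q[2]));print((px(f,P(q))-U).round(1).tolist());print('bar',P(q)[4:].mean(0),P(q)[3])
C=np.array([pt(f,*cv(*p),.036) for p in [(481,232),(753,226),(762,478),(487,485)]]);print(C.round(4).tolist(),C.mean(0))
d=(C[0]-C[1])+(C[3]-C[2]);print('plate yaw',np.degrees(np.arctan2(-d[0],d[1])))
"
```

```text
[0.48451156 0.1951622 ] 26.14375232844166
[[0.4, 0.2], [0.4, 0.1], [0.3, -0.3], [-0.7, 0.3], [-1.4, 0.7], [0.4, -1.5]]
bar [0.51593075 0.21058407 0.113     ] [0.4472294  0.11225237 0.068     ]
[[0.5816, -0.0366, 0.036], [0.593, -0.2569, 0.036], [0.3906, -0.2677, 0.036], [0.3789, -0.0483, 0.036]] [ 0.48604169 -0.15236618  0.036     ]
plate yaw 3.007495819748178
```

```bash
cat >> h.py <<'E'
def plan(p,yaw,n,start=None):
    """straight move, tool down, n rows: print slide and rz in row units"""
    s=r.get_state();P=np.array(s['tcp_pos']);Y=s['eef_rot'][2]
    if start is not None:P,Y=np.array(start[:3]),start[3]
    dy=(yaw-Y+180)%360-180;d=(np.array(p)-P)/n
    print('dyaw',dy,'mm/row',1e3*np.linalg.norm(d))
    for i in range(n):
        R=Ro.from_euler('ZX',[Y+dy*i/n,180],degrees=True).as_matrix()
        print((R.T@d/.15).round(2).tolist(),round(-np.radians(dy)/n/.08,2))
E
python3 -c "
from h import *
plan([.51,.21,.226],-63.9,22)"
```

```text
dyaw 95.14567442622763 mm/row 40.08537615181728
[-0.17, 0.21, -0.0] -0.94
[-0.18, 0.2, -0.0] -0.94
[-0.2, 0.18, -0.0] -0.94
[-0.21, 0.17, -0.0] -0.94
[-0.22, 0.15, -0.0] -0.94
[-0.23, 0.13, -0.0] -0.94
[-0.24, 0.11, -0.0] -0.94
[-0.25, 0.1, -0.0] -0.94
[-0.26, 0.08, -0.0] -0.94
[-0.26, 0.06, -0.0] -0.94
[-0.26, 0.04, -0.0] -0.94
[-0.27, 0.02, -0.0] -0.94
[-0.27, -0.0, -0.0] -0.94
[-0.27, -0.02, -0.0] -0.94
[-0.26, -0.04, -0.0] -0.94
[-0.26, -0.06, -0.0] -0.94
[-0.25, -0.08, -0.0] -0.94
[-0.25, -0.1, -0.0] -0.94
[-0.24, -0.12, -0.0] -0.94
[-0.23, -0.14, -0.0] -0.94
[-0.22, -0.15, -0.0] -0.94
[-0.21, -0.17, -0.0] -0.94
```

Request:
play_rows(rows=[{"slide":[-0.17,0.21,0],"delta_rot":[0,0,-0.94],"fingers":1},{"slide":[-0.18,0.2,0],"delta_rot":[0,0,-0.94],"fingers":1},{"slide":[-0.2,0.18,0],"delta_rot":[0,0,-0.94],"fingers":1},{"slide":[-0.21,0.17,0],"delta_rot":[0,0,-0.94],"fingers":1},{"slide":[-0.22,0.15,0],"delta_rot":[0,0,-0.94],"fingers":1},{"slide":[-0.23,0.13,0],"delta_rot":[0,0,-0.94],"fingers":1},{"slide":[-0.24,0.11,0],"delta_rot":[0,0,-0.94],"fingers":1},{"slide":[-0.25,0.1,0],"delta_rot":[0,0,-0.94],"fingers":1}])

```text
time_s: 1.1
tcp_pos: [0.3391, -0.3229, 0.2263]
eef_rot: [180.0, 0.0, -124.4]
contact_force: [-0.2, -0.3, 0.3]
gripper_width: 0.0875
gripper_force: 0.0
```

Request:
play_rows(rows=[{"slide":[-0.26,0.08,0],"delta_rot":[0,0,-0.94],"fingers":1},{"slide":[-0.26,0.06,0],"delta_rot":[0,0,-0.94],"fingers":1},{"slide":[-0.26,0.04,0],"delta_rot":[0,0,-0.94],"fingers":1},{"slide":[-0.27,0.02,0],"delta_rot":[0,0,-0.94],"fingers":1},{"slide":[-0.27,0,0],"delta_rot":[0,0,-0.94],"fingers":1},{"slide":[-0.27,-0.02,0],"delta_rot":[0,0,-0.94],"fingers":1},{"slide":[-0.26,-0.04,0],"delta_rot":[0,0,-0.94],"fingers":1},{"slide":[-0.26,-0.06,0],"delta_rot":[0,0,-0.94],"fingers":1}])

```text
time_s: 2.1
tcp_pos: [0.4349, -0.016, 0.2265]
eef_rot: [180.0, 0.0, -90.0]
contact_force: [0.6, 0.0, 0.0]
gripper_width: 0.0878
gripper_force: 0.0
```

Request:
play_rows(rows=[{"slide":[-0.25,-0.08,0],"delta_rot":[0,0,-0.94],"fingers":1},{"slide":[-0.25,-0.1,0],"delta_rot":[0,0,-0.94],"fingers":1},{"slide":[-0.24,-0.12,0],"delta_rot":[0,0,-0.94],"fingers":1},{"slide":[-0.23,-0.14,0],"delta_rot":[0,0,-0.94],"fingers":1},{"slide":[-0.22,-0.15,0],"delta_rot":[0,0,-0.94],"fingers":1},{"slide":[-0.21,-0.17,0],"delta_rot":[0,0,-0.94],"fingers":1},{"slide":[0,0,0],"delta_rot":[0,0,0],"fingers":1}])

```text
time_s: 2.98
tcp_pos: [0.5088, 0.2141, 0.2256]
eef_rot: [179.9, -0.0, -64.1]
contact_force: [0.1, -0.8, -0.7]
gripper_width: 0.0875
gripper_force: 0.0
```

```bash
python3 -c "
from h import *
st();cap('wrist','w1')"
```

```text
{'time_s': 2.975, 'tcp_pos': [0.5088, 0.2141, 0.2256], 'eef_rot': [179.9253, -0.0194, -64.0912], 'joints': [43.1467, 9.079, -15.0136, -0.004, -65.9844, -17.2363], 'contact_force': [0.1408, -0.8312, -0.6795], 'moment': [-0.0194, 0.2167, 0.0268], 'gripper_width': 0.0875, 'gripper_force': 0.0}
```

View pics/w1.png

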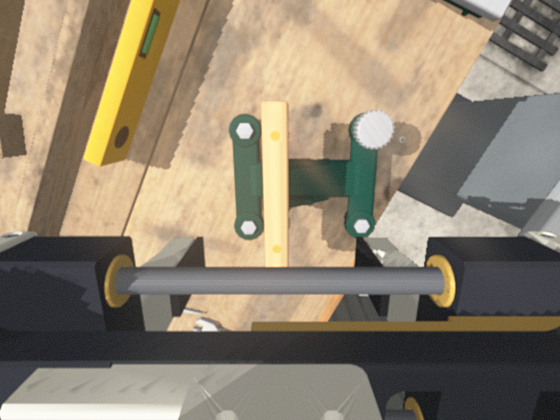

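The wrist view shows lugs c (244,130), d (248,228) and b (361,227), the wheel at (375,130), and the bar's far end at (275,102) with dots at (275,136) and (276,250).

```bash
python3 -c "
from h import *
from scipy.optimize import least_squares
f='w1'
M=np.array([[70,-58,40],[70,58,40],[-70,58,40],[-70,-58,68],[35,-85,113]])/1e3
U=np.array([(244,130),(248,228),(361,227),(375,130),(275,102)])
P=lambda q:np.c_[(Ro.from_euler('z',q[2]).as_matrix()[:2,:2]@M[:,:2].T).T+q[:2],M[:,2]]
q=least_squares(lambda q:(px(f,P(q))-U).ravel(),[.4845,.195,.45]).x
print(q[:2],np.degrees(q[2]));print((px(f,P(q))-U).round(1).tolist())
b=q[:2]+.035*np.array([np.cos(q[2]),np.sin(q[2])]);print('bar',b)
plan([*b,.226],np.degrees(q[2])-90,1)
"
```

```text
[0.48218551 0.19671059] 26.226815012449304
[[0.1, 0.8], [-0.2, -0.4], [0.2, -0.2], [1.2, 0.8], [-1.1, -0.7]]
bar [0.51358232 0.21217799]
dyaw 0.41468878451757973 mm/row 5.355887350676173
[0.02, -0.03, -0.0] -0.09
```

Request:
play_rows(rows=[{"slide":[0.02,-0.03,0.2],"delta_rot":[0,0,-0.09],"fingers":1},{"slide":[0,0,0.3],"delta_rot":[0,0,0],"fingers":1},{"slide":[0,0,0.25],"delta_rot":[0,0,0],"fingers":1},{"slide":[0,0,0.14],"delta_rot":[0,0,0],"fingers":1},{"slide":[0,0,0],"delta_rot":[0,0,0],"fingers":0},{"slide":[0,0,0],"delta_rot":[0,0,0],"fingers":-1},{"slide":[0,0,0],"delta_rot":[0,0,0],"fingers":-1},{"slide":[0,0,0],"delta_rot":[0,0,0],"fingers":-1}], squeeze=40)

```text
time_s: 4.03
tcp_pos: [0.5142, 0.2115, 0.094]
eef_rot: [-179.9, 0.0, -63.8]
contact_force: [0.7, -0.9, -0.2]
gripper_width: 0.053
gripper_force: 0.0
```

```bash
python3 -c "
from h import *
st()"
```

```text
{'time_s': 4.025, 'tcp_pos': [0.5142, 0.2115, 0.094], 'eef_rot': [-179.9076, 0.0237, -63.8392], 'joints': [42.5418, 16.5006, -24.4056, 0.0044, -48.9985, -16.3839], 'contact_force': [0.6805, -0.873, -0.1973], 'moment': [-0.0415, 0.1709, -0.0071], 'gripper_width': 0.053, 'gripper_force': 0.0}
```

Fingers are slow; keep closing, a couple of mm lower.

Request:
play_rows(rows=[{"slide":[0,0,0.015],"delta_rot":[0,0,0],"fingers":-1},{"slide":[0,0,0],"delta_rot":[0,0,0],"fingers":-1},{"slide":[0,0,0],"delta_rot":[0,0,0],"fingers":-1},{"slide":[0,0,0],"delta_rot":[0,0,0],"fingers":-1},{"slide":[0,0,0],"delta_rot":[0,0,0],"fingers":-1}])

```text
time_s: 4.65
tcp_pos: [0.5142, 0.2115, 0.0909]
eef_rot: [-180.0, 0.0, -63.8]
contact_force: [1.2, -0.4, -1.3]
gripper_width: 0.0239
gripper_force: 40.0
```

Request:
play_rows(rows=[{"slide":[0,0,-0.03],"delta_rot":[0,0,0],"fingers":-1},{"slide":[0,0,-0.08],"delta_rot":[0,0,0],"fingers":-1},{"slide":[0,0,-0.15],"delta_rot":[0,0,0],"fingers":-1},{"slide":[0,0,-0.15],"delta_rot":[0,0,0],"fingers":-1},{"slide":[0,0,-0.12],"delta_rot":[0,0,0],"fingers":-1},{"slide":[0,0,0],"delta_rot":[0,0,0],"fingers":-1}])

```text
time_s: 5.4
tcp_pos: [0.5141, 0.2116, 0.1716]
eef_rot: [-179.9, 0.0, -63.8]
contact_force: [0.2, 0.0, -9.9]
gripper_width: 0.024
gripper_force: 39.9
```

```bash
python3 -c "
from h import *
st()
plan([.521,-.150,.171],-87,12)"
```

```text
{'time_s': 5.4, 'tcp_pos': [0.5141, 0.2116, 0.1716], 'eef_rot': [-179.8762, 0.0483, -63.8462], 'joints': [42.5467, 11.8088, -19.0715, -0.0133, -58.9874, -16.3861], 'contact_force': [0.1978, 0.0253, -9.8994], 'moment': [0.19, -0.1485, 0.0565], 'gripper_width': 0.024, 'gripper_force': 39.9448}
dyaw -23.153846081477866 mm/row 30.140456831006965
[0.18, 0.09, 0.0] 0.42
[0.18, 0.08, 0.0] 0.42
[0.19, 0.07, 0.0] 0.42
[0.19, 0.07, 0.0] 0.42
[0.19, 0.06, 0.0] 0.42
[0.19, 0.05, 0.0] 0.42
[0.2, 0.05, 0.0] 0.42
[0.2, 0.04, 0.0] 0.42
[0.2, 0.03, 0.0] 0.42
[0.2, 0.03, 0.0] 0.42
[0.2, 0.02, 0.0] 0.42
[0.2, 0.01, 0.0] 0.42
```

Request:
play_rows(rows=[{"slide":[0.18,0.09,0],"delta_rot":[0,0,0.42],"fingers":-1},{"slide":[0.18,0.08,0],"delta_rot":[0,0,0.42],"fingers":-1},{"slide":[0.19,0.07,0],"delta_rot":[0,0,0.42],"fingers":-1},{"slide":[0.19,0.07,0],"delta_rot":[0,0,0.42],"fingers":-1},{"slide":[0.19,0.06,0],"delta_rot":[0,0,0.42],"fingers":-1},{"slide":[0.19,0.05,0],"delta_rot":[0,0,0.42],"fingers":-1}])

```text
time_s: 6.15
tcp_pos: [0.5152, 0.0303, 0.1691]
eef_rot: [179.9, 0.0, -75.5]
contact_force: [0.9, 0.7, -10.1]
gripper_width: 0.0237
gripper_force: 39.9
```

Request:
play_rows(rows=[{"slide":[0.2,0.05,0],"delta_rot":[0,0,0.42],"fingers":-1},{"slide":[0.2,0.04,0],"delta_rot":[0,0,0.42],"fingers":-1},{"slide":[0.2,0.03,0],"delta_rot":[0,0,0.42],"fingers":-1},{"slide":[0.2,0.03,0],"delta_rot":[0,0,0.42],"fingers":-1},{"slide":[0.2,0.02,0],"delta_rot":[0,0,0.42],"fingers":-1},{"slide":[0.2,0.01,0],"delta_rot":[0,0,0.42],"fingers":-1},{"slide":[0,0,0],"delta_rot":[0,0,0],"fingers":-1}])

```text
time_s: 7.02
tcp_pos: [0.5193, -0.1524, 0.1689]
eef_rot: [179.8, 0.0, -87.1]
contact_force: [0.1, -1.5, -9.1]
gripper_width: 0.0235
gripper_force: 40.0
```

```bash
python3 -c "
from h import *
st();cap('scene','s2');cap('top','t2')
a=cv2.imread('pics/s2.png');b=cv2.imread('pics/t2.png')
cv2.imwrite('pics/v2.png',np.hstack([cv2.resize(a[180:340,180:380],(400,320)),cv2.resize(b[130:290,200:400],(400,320))]))
plan([.521,-.150,.14],-87,1)
for z in (.036,):print(px('t2',[[.5816,-.0366,z],[.593,-.2569,z],[.3906,-.2677,z],[.3789,-.0483,z]]).round())"
```

```text
{'time_s': 7.025, 'tcp_pos': [0.5193, -0.1524, 0.1689], 'eef_rot': [179.844, 0.0199, -87.1203], 'joints': [4.3877, 10.7547, -20.8368, -0.0281, -58.5638, -1.4932], 'contact_force': [0.0791, -1.5079, -9.1127], 'moment': [-0.6834, -0.2208, 0.1116], 'gripper_width': 0.0235, 'gripper_force': 39.9548}
dyaw 0.0141963769821416 mm/row 29.1930371904745
[-0.01, -0.01, 0.19] -0.0
[[256. 201.]
 [328. 199.]
 [330. 265.]
 [258. 267.]]
```

View pics/v2.png

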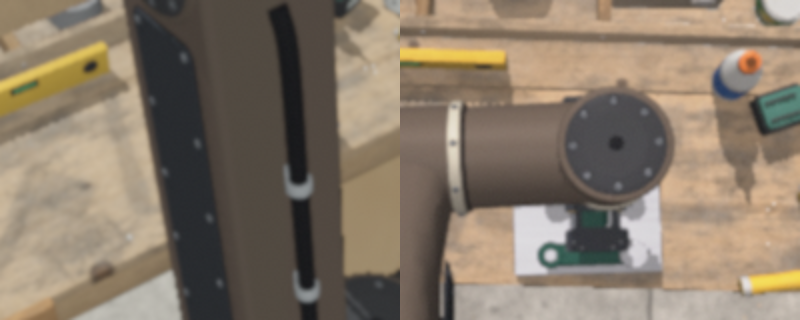

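The rest hangs level over the plate, roughly centred, with lug b at (274,257) and the wheel at (318,257) in top pixels. I'll lower it gently.

Request:
play_rows(rows=[{"slide":[-0.015,-0.01,0.1],"delta_rot":[0,0,0],"fingers":-1},{"slide":[0,0,0.08],"delta_rot":[0,0,0],"fingers":-1},{"slide":[0,0,0.04],"delta_rot":[0,0,0],"fingers":-1},{"slide":[0,0,0.02],"delta_rot":[0,0,0],"fingers":-1},{"slide":[0,0,0.01],"delta_rot":[0,0,0],"fingers":-1},{"slide":[0,0,0],"delta_rot":[0,0,0],"fingers":-1}])

```text
time_s: 7.88
tcp_pos: [0.5221, -0.1485, 0.133]
eef_rot: [-180.0, -0.0, -86.9]
contact_force: [0.6, 0.1, -9.1]
gripper_width: 0.0238
gripper_force: 39.9
```

Request:
play_rows(rows=[{"slide":[0,0,0.01],"delta_rot":[0,0,0],"fingers":-1},{"slide":[0,0,0.01],"delta_rot":[0,0,0],"fingers":-1},{"slide":[0,0,0.01],"delta_rot":[0,0,0],"fingers":-1},{"slide":[0,0,0],"delta_rot":[0,0,0],"fingers":-1}])

```text
time_s: 8.38
tcp_pos: [0.5219, -0.1486, 0.1283]
eef_rot: [-180.0, -0.0, -86.9]
contact_force: [-0.2, -0.1, -9.0]
gripper_width: 0.0237
gripper_force: 39.9
```

Request:
play_rows(rows=[{"slide":[0,0,0.007],"delta_rot":[0,0,0],"fingers":-1},{"slide":[0,0,0.007],"delta_rot":[0,0,0],"fingers":-1},{"slide":[0,0,0],"delta_rot":[0,0,0],"fingers":-1}])

```text
time_s: 8.75
tcp_pos: [0.5222, -0.1486, 0.1269]
eef_rot: [-180.0, -0.0, -86.9]
contact_force: [-1.5, 1.4, 0.2]
gripper_width: 0.0235
gripper_force: 39.9
```

Request:
play_rows(rows=[{"slide":[0,0,0],"delta_rot":[0,0,0],"fingers":0},{"slide":[0,0,0],"delta_rot":[0,0,0],"fingers":0},{"slide":[0,0,0],"delta_rot":[0,0,0],"fingers":0},{"slide":[0,0,0],"delta_rot":[0,0,0],"fingers":0},{"slide":[0,0,-0.1],"delta_rot":[0,0,0],"fingers":0},{"slide":[0,0,-0.3],"delta_rot":[0,0,0],"fingers":-1},{"slide":[0,0,-0.3],"delta_rot":[0,0,0],"fingers":-1},{"slide":[0,0,0],"delta_rot":[0,0,0],"fingers":-1}])

```text
time_s: 9.75
tcp_pos: [0.5242, -0.1488, 0.2364]
eef_rot: [-179.5, -0.1, -86.9]
contact_force: [0.6, -0.1, -0.7]
gripper_width: 0.0195
gripper_force: 0.0
```

```bash
python3 -c "
from h import *
st();cap('wrist','w2')"
```

```text
{'time_s': 9.75, 'tcp_pos': [0.5242, -0.1488, 0.2364], 'eef_rot': [-179.5261, -0.0598, -86.9089], 'joints': [4.8147, 7.6254, -15.3435, 0.0807, -66.5593, -1.755], 'contact_force': [0.6418, -0.0626, -0.6542], 'moment': [0.0511, 0.1942, 0.0198], 'gripper_width': 0.0195, 'gripper_force': 0.0}
```

View pics/w2.png

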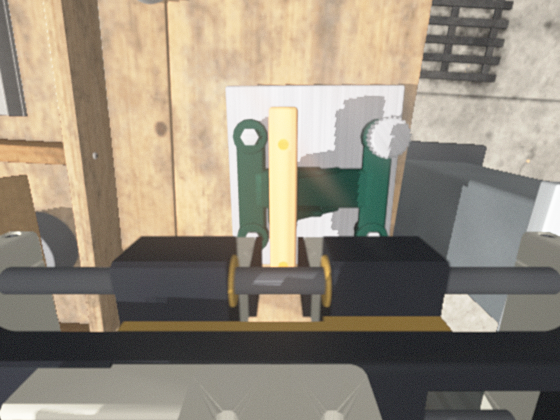

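The wrist view shows the rest standing on the plate: lug c (250,137), d (252,237), b (372,237), wheel (388,138), bar end (283,108). The plate spans x 227..405 px with its far edge at y=86.

```bash
python3 -c "
from h import *
from scipy.optimize import least_squares
f='w2'
M=np.array([[70,-58,40],[-70,-58,68],[35,-85,113]])/1e3+[0,0,.036]
U=np.array([(250,137),(388,138),(283,108)])
P=lambda q:np.c_[(Ro.from_euler('z',q[2]).as_matrix()[:2,:2]@M[:,:2].T).T+q[:2],M[:,2]]
q=least_squares(lambda q:(px(f,P(q))-U).ravel(),[.487,-.15,.05]).x
print(q[:2],np.degrees(q[2]));print((px(f,P(q))-U).round(1).tolist());print(P(q)[1])
print([pt(f,u,v,.036).round(3).tolist() for u,v in[(227,86),(405,86),(397,237)]])
"
```

```text
[ 0.48735568 -0.14894   ] 3.0878123962971955
[[-1.7, 0.3], [3.3, 0.9], [-1.4, -0.6]]
[ 0.42058156 -0.21062645  0.104     ]
[[0.59, -0.256, 0.036], [0.39, -0.267, 0.036], [0.369, -0.085, 0.036]]
```

```bash
python3 -c "
from h import *
print(pt('w2',388,138,.104))
plan([.4215,-.2115,.2364],-86.9,3)
"
```

```text
[ 0.42386526 -0.21125481  0.104     ]
dyaw 0.030516281499160414 mm/row 39.81623016675194
[0.13, 0.23, -0.01] -0.0
[0.13, 0.23, -0.01] -0.0
[0.13, 0.23, -0.01] -0.0
```

Request:
play_rows(rows=[{"slide":[0.13,0.23,0],"delta_rot":[0,0,0],"fingers":-1},{"slide":[0.13,0.23,0],"delta_rot":[0,0,0],"fingers":-1},{"slide":[0.13,0.23,0.1],"delta_rot":[0,0,0],"fingers":-1},{"slide":[0,0,0.3],"delta_rot":[0,0,0],"fingers":-1},{"slide":[0,0,0.3],"delta_rot":[0,0,0],"fingers":-1},{"slide":[0,0,0.1],"delta_rot":[0,0,0],"fingers":-1},{"slide":[0,0,0],"delta_rot":[0,0,0],"fingers":-1},{"slide":[0,0,0],"delta_rot":[0,0,0],"fingers":-1}])

```text
time_s: 10.8
tcp_pos: [0.422, -0.2126, 0.1118]
eef_rot: [-180.0, -0.0, -86.9]
contact_force: [0.9, -0.1, 0.4]
gripper_width: 0.0004
gripper_force: 0.0
```

```bash
cat >> h.py <<'E'
def avg(n=5):
    a=[]
    for i in range(n):
        r.capture('top');s=r.get_state();a.append([s['time_s'],*s['tcp_pos'],*s['contact_force'],*s['moment']])
    a=np.array(a);print('t',a[-1,0],'pos',a[:,1:4].mean(0).round(5),'F',a[:,4:7].mean(0).round(2),'sd',a[:,6].std().round(2),'M',a[:,7:].mean(0).round(3))
E
python3 -c "
from h import *
avg();s=st()"
```

```text
t 11.05 pos [ 0.42221 -0.21249  0.11203] F [ 0.34 -0.22  0.41] sd 0.54 M [0.024 0.083 0.004]
{'time_s': 11.05, 'tcp_pos': [0.4221, -0.2125, 0.1119], 'eef_rot': [-179.921, -0.0098, -86.9336], 'joints': [-2.7708, 7.8363, -33.2781, 0.0023, -48.806, 5.8356], 'contact_force': [0.5948, -1.6849, 0.566], 'moment': [0.0449, 0.0739, 0.0143], 'gripper_width': 0.0009, 'gripper_force': 0.0}
```

Request:
play_rows(rows=[{"slide":[0,0,0.03],"delta_rot":[0,0,0],"fingers":-1},{"slide":[0,0,0.01],"delta_rot":[0,0,0],"fingers":-1},{"slide":[0,0,0],"delta_rot":[0,0,0],"fingers":-1}])

```text
time_s: 11.42
tcp_pos: [0.4215, -0.2124, 0.105]
eef_rot: [180.0, 0.0, -86.9]
contact_force: [-0.4, 0.1, 0.1]
gripper_width: 0.0007
gripper_force: 0.0
```

```bash
python3 -c "
from h import *
avg()"
```

```text
t 11.675 pos [ 0.42167 -0.21247  0.10519] F [-0.13  0.23  0.48] sd 0.73 M [ 0.018  0.121 -0.002]
```

Request:
play_rows(rows=[{"slide":[0,0,0.01],"delta_rot":[0,0,0],"fingers":-1},{"slide":[0,0,0],"delta_rot":[0,0,0],"fingers":-1}])

```text
time_s: 11.92
tcp_pos: [0.4215, -0.2124, 0.1036]
eef_rot: [180.0, 0.0, -86.9]
contact_force: [-0.1, 0.8, 0.2]
gripper_width: 0.0002
gripper_force: 0.0
```

```bash
python3 -c "
from h import *
avg()"
```

```text
t 12.175 pos [ 0.42165 -0.21247  0.10369] F [0.39 0.07 0.  ] sd 0.17 M [ 0.004  0.101 -0.004]
```

Request:
play_rows(rows=[{"slide":[0,0,0.01],"delta_rot":[0,0,0],"fingers":-1},{"slide":[0,0,0],"delta_rot":[0,0,0],"fingers":-1}])

```text
time_s: 12.42
tcp_pos: [0.4216, -0.2124, 0.1021]
eef_rot: [180.0, 0.0, -86.9]
contact_force: [0.5, -0.3, 0.5]
gripper_width: 0.0004
gripper_force: 0.0
```

```bash
python3 -c "
from h import *
avg()"
```

```text
t 12.675 pos [ 0.42164 -0.21246  0.1022 ] F [ 0.11  0.2  -0.15] sd 0.31 M [ 0.024  0.105 -0.002]
```

Request:
play_rows(rows=[{"slide":[0,0,0.01],"delta_rot":[0,0,0],"fingers":-1},{"slide":[0,0,0],"delta_rot":[0,0,0],"fingers":-1}])

```text
time_s: 12.92
tcp_pos: [0.4216, -0.2126, 0.1008]
eef_rot: [180.0, -0.0, -86.9]
contact_force: [-0.8, -1.1, 1.8]
gripper_width: 0.0003
gripper_force: 1.2
```

```bash
python3 -c "
from h import *
avg()"
```

```text
t 13.175 pos [ 0.42163 -0.21259  0.10083] F [-1.85 -1.46  2.71] sd 0.54 M [-0.55   0.494  0.   ]
```

Request:
play_rows(rows=[{"slide":[0,0,0.01],"delta_rot":[0,0,0],"fingers":-1},{"slide":[0,0,0],"delta_rot":[0,0,0],"fingers":-1}])

```text
time_s: 13.42
tcp_pos: [0.4216, -0.2125, 0.0991]
eef_rot: [180.0, -0.0, -86.9]
contact_force: [-1.1, -2.2, 3.5]
gripper_width: 0.0004
gripper_force: 1.5
```

```bash
python3 -c "
from h import *
avg()"
```

```text
t 13.675 pos [ 0.42168 -0.21245  0.0992 ] F [-1.31 -1.79  3.29] sd 0.53 M [-0.656  0.597  0.005]
```

Request:
play_rows(rows=[{"slide":[0,0,0.01],"delta_rot":[0,0,0],"fingers":-1},{"slide":[0,0,0],"delta_rot":[0,0,0],"fingers":-1}])

```text
time_s: 13.92
tcp_pos: [0.4214, -0.2128, 0.0979]
eef_rot: [180.0, -0.0, -86.9]
contact_force: [-3.6, -3.3, 5.9]
gripper_width: 0.0006
gripper_force: 3.4
```

```bash
python3 -c "
from h import *
avg()"
```

```text
t 14.175 pos [ 0.42143 -0.2128   0.09793] F [-2.68 -4.03  6.64] sd 0.63 M [-1.321  1.272 -0.01 ]
```

Request:
play_rows(rows=[{"slide":[0,0,0.01],"delta_rot":[0,0,0],"fingers":-1},{"slide":[0,0,0],"delta_rot":[0,0,0],"fingers":-1}])

```text
time_s: 14.42
tcp_pos: [0.4212, -0.2131, 0.0968]
eef_rot: [180.0, -0.1, -86.9]
contact_force: [-5.5, -4.5, 11.7]
gripper_width: 0.0004
gripper_force: 5.9
```

```bash
python3 -c "
from h import *
avg()"
```

```text
t 14.675 pos [ 0.42129 -0.21311  0.09686] F [-5.08 -4.55 11.98] sd 0.54 M [-1.642  2.017  0.008]
```

Request:
play_rows(rows=[{"slide":[0,0,-0.1],"delta_rot":[0,0,0],"fingers":0.3},{"slide":[0,0,-0.05],"delta_rot":[0,0,0],"fingers":0.3},{"slide":[0,0,0],"delta_rot":[0,0,0],"fingers":0.3},{"slide":[0,0,0],"delta_rot":[0,0,0],"fingers":0.3},{"slide":[0,0,0],"delta_rot":[0,0,0],"fingers":0.3},{"slide":[0,0,0],"delta_rot":[0,0,0],"fingers":0.3}])

```text
time_s: 15.42
tcp_pos: [0.4215, -0.2124, 0.1184]
eef_rot: [180.0, 0.0, -86.9]
contact_force: [1.1, -0.3, 0.2]
gripper_width: 0.0536
gripper_force: 0.0
```

```bash
python3 -c "
from h import *
st();cap('wrist','w3')"
```

```text
{'time_s': 15.425, 'tcp_pos': [0.4215, -0.2124, 0.1184], 'eef_rot': [179.9674, 0.0062, -86.9388], 'joints': [-2.772, 7.3741, -32.7853, -0.0038, -49.8737, 5.8356], 'contact_force': [1.1361, -0.29, 0.2214], 'moment': [0.0526, 0.1653, 0.0306], 'gripper_width': 0.0536, 'gripper_force': 0.0}
```

View pics/w3.png

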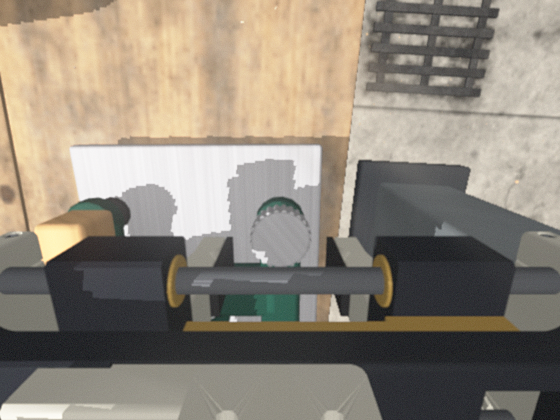

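The wheel's top face is centred near (280,238) px and spans x 249..312, between the open fingers.

```bash
python3 -c "
from h import *
c=pt('w3',280.5,238,.102);print(c,px('w3',[[.4215+.02*np.cos(a),-.2124+.02*np.sin(a),.102] for a in (0,1.57,3.14,4.71)]).round())
print(pt('w3',249,238,.102),pt('w3',312,238,.102),pt('w3',280,207,.102))"
```

```text
[ 0.42018755 -0.214257    0.102     ] [[247. 239.]
 [277. 269.]
 [310. 242.]
 [280. 211.]]
[ 0.44006711 -0.21322439  0.102     ] [ 0.4003037  -0.21528983  0.102     ] [ 0.42158434 -0.23464163  0.102     ]
```

Request:
play_rows(rows=[{"slide":[0.013,0.009,0],"delta_rot":[0,0,0],"fingers":0.3},{"slide":[0,0,0.1],"delta_rot":[0,0,0],"fingers":0.3},{"slide":[0,0,0.09],"delta_rot":[0,0,0],"fingers":-1},{"slide":[0,0,0],"delta_rot":[0,0,0],"fingers":-1},{"slide":[0,0,0],"delta_rot":[0,0,0],"fingers":-1},{"slide":[0,0,0],"delta_rot":[0,0,0],"fingers":-1}], squeeze=6)

```text
time_s: 16.23
tcp_pos: [0.4206, -0.2143, 0.0904]
eef_rot: [-180.0, 0.0, -86.9]
contact_force: [0.9, 2.1, -2.9]
gripper_width: 0.0384
gripper_force: 6.0
```

```bash
python3 -c "
from h import *
avg();st()"
```

```text
t 16.475 pos [ 0.4206  -0.21434  0.09037] F [ 1.76  2.16 -2.86] sd 0.16 M [ 0.745 -0.376  0.012]
{'time_s': 16.475, 'tcp_pos': [0.4206, -0.2144, 0.0903], 'eef_rot': [-179.9773, 0.0049, -86.939], 'joints': [-3.0409, 9.5092, -34.7847, -0.0102, -45.684, 6.109], 'contact_force': [1.1559, 1.3632, -3.0431], 'moment': [0.818, -0.388, 0.0112], 'gripper_width': 0.0388, 'gripper_force': 5.9835}
```

Request:
play_rows(rows=[{"slide":[0,0,0],"delta_rot":[0,0,0],"fingers":0.3},{"slide":[0,0,0],"delta_rot":[0,0,0],"fingers":0.3},{"slide":[0,0,0],"delta_rot":[0,0,-1],"fingers":0.3},{"slide":[0,0,0],"delta_rot":[0,0,-1],"fingers":0.3},{"slide":[0,0,0],"delta_rot":[0,0,-1],"fingers":0.3},{"slide":[0,0,0],"delta_rot":[0,0,-1],"fingers":0.3},{"slide":[0,0,0],"delta_rot":[0,0,-1],"fingers":0.3},{"slide":[0,0,0],"delta_rot":[0,0,-1],"fingers":0.3}])

```text
time_s: 17.48
tcp_pos: [0.4204, -0.2147, 0.0904]
eef_rot: [180.0, -0.0, -59.3]
contact_force: [0.4, 0.2, -0.4]
gripper_width: 0.0573
gripper_force: 0.0
```

Request:
play_rows(rows=[{"slide":[0,0,0],"delta_rot":[0,0,-1],"fingers":0.3},{"slide":[0,0,0],"delta_rot":[0,0,-1],"fingers":0.3},{"slide":[0,0,0],"delta_rot":[0,0,-1],"fingers":0.3},{"slide":[0,0,0],"delta_rot":[0,0,-1],"fingers":0.3},{"slide":[0,0,0],"delta_rot":[0,0,-1],"fingers":0.3},{"slide":[0,0,0],"delta_rot":[0,0,-1],"fingers":0.3},{"slide":[0,0,0],"delta_rot":[0,0,-1],"fingers":0.3},{"slide":[0,0,0],"delta_rot":[0,0,-1],"fingers":0.3}])

```text
time_s: 18.48
tcp_pos: [0.4204, -0.2147, 0.0904]
eef_rot: [180.0, -0.0, -22.6]
contact_force: [0.3, 0.2, -0.4]
gripper_width: 0.0571
gripper_force: 0.0
```

Request:
play_rows(rows=[{"slide":[0,0,0],"delta_rot":[0,0,-1],"fingers":0.3},{"slide":[0,0,0],"delta_rot":[0,0,-1],"fingers":0.3},{"slide":[0,0,0],"delta_rot":[0,0,-1],"fingers":0.3},{"slide":[0,0,0],"delta_rot":[0,0,0],"fingers":-1},{"slide":[0,0,0],"delta_rot":[0,0,0],"fingers":-1},{"slide":[0,0,0],"delta_rot":[0,0,0],"fingers":-1},{"slide":[0,0,0],"delta_rot":[0,0,0],"fingers":-1}], squeeze=10)

```text
time_s: 19.35
tcp_pos: [0.4205, -0.2144, 0.0902]
eef_rot: [-180.0, -0.0, -9.0]
contact_force: [1.0, 1.6, -0.8]
gripper_width: 0.0386
gripper_force: 10.0
```

```bash
python3 -c "
from h import *
avg();st()"
```

```text
t 19.6 pos [ 0.42049 -0.21439  0.09018] F [ 0.85  1.69 -1.14] sd 0.57 M [ 0.54  -0.145 -0.032]
{'time_s': 19.6, 'tcp_pos': [0.4205, -0.2144, 0.0902], 'eef_rot': [-179.9937, -0.0074, -9.0258], 'joints': [-3.0457, 9.5237, -34.7876, -0.0077, -45.6808, 84.0252], 'contact_force': [0.0936, 1.5174, -0.5669], 'moment': [0.6196, -0.1249, -0.0332], 'gripper_width': 0.0385, 'gripper_force': 9.981}
```

Request:
play_rows(rows=[{"slide":[0,0,0],"delta_rot":[0,0,1],"fingers":-1},{"slide":[0,0,0],"delta_rot":[0,0,1],"fingers":-1},{"slide":[0,0,0],"delta_rot":[0,0,1],"fingers":-1},{"slide":[0,0,0],"delta_rot":[0,0,1],"fingers":-1},{"slide":[0,0,0],"delta_rot":[0,0,1],"fingers":-1},{"slide":[0,0,0],"delta_rot":[0,0,1],"fingers":-1},{"slide":[0,0,0],"delta_rot":[0,0,1],"fingers":-1},{"slide":[0,0,0],"delta_rot":[0,0,1],"fingers":-1}], squeeze=15)

```text
time_s: 20.6
tcp_pos: [0.4204, -0.2145, 0.0902]
eef_rot: [180.0, 0.0, -45.8]
contact_force: [0.9, 3.1, -2.1]
gripper_width: 0.0386
gripper_force: 15.0
```

Request:
play_rows(rows=[{"slide":[0,0,0],"delta_rot":[0,0,1],"fingers":-1},{"slide":[0,0,0],"delta_rot":[0,0,1],"fingers":-1},{"slide":[0,0,0],"delta_rot":[0,0,1],"fingers":-1},{"slide":[0,0,0],"delta_rot":[0,0,1],"fingers":-1},{"slide":[0,0,0],"delta_rot":[0,0,1],"fingers":-1},{"slide":[0,0,0],"delta_rot":[0,0,1],"fingers":-1},{"slide":[0,0,0],"delta_rot":[0,0,1],"fingers":-1},{"slide":[0,0,0],"delta_rot":[0,0,1],"fingers":-1}])

```text
time_s: 21.6
tcp_pos: [0.4201, -0.2144, 0.0901]
eef_rot: [180.0, 0.0, -82.5]
contact_force: [0.9, 1.6, -1.1]
gripper_width: 0.0387
gripper_force: 15.0
```

Request:
play_rows(rows=[{"slide":[0,0,0],"delta_rot":[0,0,1],"fingers":-1},{"slide":[0,0,0],"delta_rot":[0,0,1],"fingers":-1},{"slide":[0,0,0],"delta_rot":[0,0,1],"fingers":-1},{"slide":[0,0,0],"delta_rot":[0,0,1],"fingers":-1},{"slide":[0,0,0],"delta_rot":[0,0,1],"fingers":-1},{"slide":[0,0,0],"delta_rot":[0,0,1],"fingers":-1},{"slide":[0,0,0],"delta_rot":[0,0,1],"fingers":-1},{"slide":[0,0,0],"delta_rot":[0,0,1],"fingers":-1}])

```text
time_s: 22.6
tcp_pos: [0.4199, -0.2143, 0.09]
eef_rot: [179.9, -0.0, -119.2]
contact_force: [0.6, 1.3, -0.1]
gripper_width: 0.0383
gripper_force: 15.0
```

```bash
python3 -c "
from h import *
avg();st()"
```

```text
t 22.85 pos [ 0.41992 -0.21432  0.09002] F [-0.43  2.8  -0.6 ] sd 0.55 M [ 1.266  0.433 -0.038]
{'time_s': 22.85, 'tcp_pos': [0.4199, -0.2143, 0.09], 'eef_rot': [179.9465, -0.0113, -118.9357], 'joints': [-3.0463, 9.5245, -34.8133, -0.0184, -45.7153, -25.8765], 'contact_force': [-0.5761, 3.2624, -0.2938], 'moment': [1.3801, 0.5827, -0.0186], 'gripper_width': 0.0384, 'gripper_force': 14.9511}
```

Request:
play_rows(rows=[{"slide":[0,0,0],"delta_rot":[0,0,1],"fingers":-1},{"slide":[0,0,0],"delta_rot":[0,0,1],"fingers":-1},{"slide":[0,0,0],"delta_rot":[0,0,1],"fingers":-1},{"slide":[0,0,0],"delta_rot":[0,0,1],"fingers":-1},{"slide":[0,0,0],"delta_rot":[0,0,1],"fingers":-1},{"slide":[0,0,0],"delta_rot":[0,0,1],"fingers":-1},{"slide":[0,0,0],"delta_rot":[0,0,1],"fingers":-1},{"slide":[0,0,0],"delta_rot":[0,0,1],"fingers":-1}])

```text
time_s: 23.85
tcp_pos: [0.4199, -0.2142, 0.0901]
eef_rot: [180.0, -0.0, -155.8]
contact_force: [-1.3, 4.7, 0.7]
gripper_width: 0.0383
gripper_force: 15.0
```

```bash
python3 -c "
from h import *
avg()"
```

```text
t 24.1 pos [ 0.42    -0.21425  0.0901 ] F [-1.67  4.8   1.35] sd 0.21 M [ 2.096  0.734 -0.006]
```

Request:
play_rows(rows=[{"slide":[0,0,0],"delta_rot":[0,0,1],"fingers":-1},{"slide":[0,0,0],"delta_rot":[0,0,1],"fingers":-1},{"slide":[0,0,0],"delta_rot":[0,0,1],"fingers":-1},{"slide":[0,0,0],"delta_rot":[0,0,1],"fingers":-1},{"slide":[0,0,0],"delta_rot":[0,0,1],"fingers":-1},{"slide":[0,0,0],"delta_rot":[0,0,1],"fingers":-1},{"slide":[0,0,0],"delta_rot":[0,0,1],"fingers":-1},{"slide":[0,0,0],"delta_rot":[0,0,1],"fingers":-1}])

```text
time_s: 25.1
tcp_pos: [0.4207, -0.2145, 0.0905]
eef_rot: [180.0, 0.0, 167.6]
contact_force: [-2.3, 4.2, 2.2]
gripper_width: 0.0384
gripper_force: 15.0
```

```bash
python3 -c "
from h import *
avg();st()"
```

```text
t 25.35 pos [ 0.4207  -0.21451  0.09043] F [-1.34  3.92  2.33] sd 0.51 M [ 1.965  0.382 -0.029]
{'time_s': 25.35, 'tcp_pos': [0.4207, -0.2145, 0.0904], 'eef_rot': [179.997, 0.0345, 167.7756], 'joints': [-3.0511, 9.5093, -34.7781, 0.0036, -45.6781, -99.1757], 'contact_force': [-1.2071, 3.7057, 2.6542], 'moment': [1.9172, 0.3121, -0.0093], 'gripper_width': 0.0381, 'gripper_force': 15.0016}
```

Request:
play_rows(rows=[{"slide":[0,0,0],"delta_rot":[0,0,0],"fingers":0.3},{"slide":[0,0,0],"delta_rot":[0,0,0],"fingers":0.3},{"slide":[0,0,-0.1],"delta_rot":[0,0,0],"fingers":0.3},{"slide":[0,0,-0.04],"delta_rot":[0,0,0],"fingers":-1},{"slide":[0,0,0],"delta_rot":[0,0,0],"fingers":-1},{"slide":[0,0,0],"delta_rot":[0,0,0],"fingers":-1},{"slide":[0,0,0],"delta_rot":[0,0,0],"fingers":-1},{"slide":[0,0,0],"delta_rot":[0,0,0],"fingers":-1}])

```text
time_s: 26.35
tcp_pos: [0.4203, -0.2145, 0.111]
eef_rot: [-180.0, -0.0, 167.6]
contact_force: [-0.8, 0.2, -0.1]
gripper_width: 0.0129
gripper_force: 0.0
```

Request:
play_rows(rows=[{"slide":[0,0,0],"delta_rot":[0,0,0],"fingers":-1},{"slide":[0,0,0],"delta_rot":[0,0,0],"fingers":-1},{"slide":[0,0,0.04],"delta_rot":[0,0,0],"fingers":-1},{"slide":[0,0,0],"delta_rot":[0,0,0],"fingers":-1}])

```text
time_s: 26.85
tcp_pos: [0.42, -0.2144, 0.1046]
eef_rot: [-180.0, -0.1, 167.6]
contact_force: [0.3, -0.2, 0.1]
gripper_width: 0.0006
gripper_force: 0.0
```

```bash
python3 -c "
from h import *
avg(3)"
```

```text
t 27.0 pos [ 0.42027 -0.21447  0.105  ] F [-0.25 -0.57  0.07] sd 0.26 M [-0.055 -0.01   0.021]
```

Request:
play_rows(rows=[{"slide":[0,0,0.013],"delta_rot":[0,0,0],"fingers":-1},{"slide":[0,0,0],"delta_rot":[0,0,0],"fingers":-1}])

```text
time_s: 27.25
tcp_pos: [0.4203, -0.2145, 0.1032]
eef_rot: [-180.0, -0.0, 167.6]
contact_force: [-0.1, -0.2, -0.1]
gripper_width: 0.0007
gripper_force: 0.0
```

```bash
python3 -c "
from h import *
avg(4)"
```

```text
t 27.45 pos [ 0.42041 -0.21448  0.10327] F [-0.1   0.24  0.  ] sd 0.42 M [-0.041 -0.012  0.006]
```

Request:
play_rows(rows=[{"slide":[0,0,0.005],"delta_rot":[0,0,0],"fingers":-1},{"slide":[0,0,0],"delta_rot":[0,0,0],"fingers":-1}])

```text
time_s: 27.7
tcp_pos: [0.4203, -0.2145, 0.1024]
eef_rot: [-180.0, -0.0, 167.6]
contact_force: [-0.3, 0.6, 0.2]
gripper_width: 0.0005
gripper_force: 0.0
```

```bash
python3 -c "
from h import *
avg(4)"
```

```text
t 27.9 pos [ 0.42039 -0.21448  0.1025 ] F [-0.04  0.14  0.21] sd 0.41 M [-0.014 -0.014  0.001]
```

Request:
play_rows(rows=[{"slide":[0,0,0.005],"delta_rot":[0,0,0],"fingers":-1},{"slide":[0,0,0],"delta_rot":[0,0,0],"fingers":-1}])

```text
time_s: 28.15
tcp_pos: [0.4205, -0.2145, 0.1018]
eef_rot: [-180.0, 0.0, 167.6]
contact_force: [-0.8, -0.1, 1.0]
gripper_width: 0.0003
gripper_force: 0.4
```

```bash
python3 -c "
from h import *
avg(4)"
```

```text
t 28.35 pos [ 0.42045 -0.21451  0.1018 ] F [ 0.22 -0.42  0.9 ] sd 0.43 M [-0.148  0.024 -0.006]
```

Request:
play_rows(rows=[{"slide":[0,0,0.007],"delta_rot":[0,0,0],"fingers":-1},{"slide":[0,0,0],"delta_rot":[0,0,0],"fingers":-1}])

```text
time_s: 28.6
tcp_pos: [0.4203, -0.2147, 0.1009]
eef_rot: [-180.0, -0.0, 167.6]
contact_force: [-1.9, -1.7, 5.6]
gripper_width: 0.0006
gripper_force: 2.5
```

```bash
python3 -c "
from h import *
avg(4)"
```

```text
t 28.8 pos [ 0.42035 -0.2147   0.10097] F [-1.87 -1.62  5.15] sd 0.45 M [-0.574  0.681  0.009]
```

Request:
play_rows(rows=[{"slide":[0,0,0.007],"delta_rot":[0,0,0],"fingers":-1},{"slide":[0,0,0],"delta_rot":[0,0,0],"fingers":-1}])

```text
time_s: 29.05
tcp_pos: [0.4203, -0.2149, 0.1002]
eef_rot: [-180.0, -0.0, 167.7]
contact_force: [-3.2, -1.8, 9.8]
gripper_width: 0.0001
gripper_force: 4.5
```

```bash
python3 -c "
from h import *
avg(4)"
```

```text
t 29.25 pos [ 0.42027 -0.21492  0.10024] F [-3.27 -2.04  8.71] sd 0.51 M [-0.824  1.264 -0.002]
```

Request:
play_rows(rows=[{"slide":[0,0,-0.12],"delta_rot":[0,0,0],"fingers":0.3},{"slide":[0,0,0],"delta_rot":[0,0,-1],"fingers":0.3},{"slide":[0,0,0],"delta_rot":[0,0,-1],"fingers":0.3},{"slide":[0,0,0],"delta_rot":[0,0,-1],"fingers":0.3},{"slide":[0,0,0],"delta_rot":[0,0,-1],"fingers":0.3},{"slide":[0,0,0],"delta_rot":[0,0,-1],"fingers":0.3},{"slide":[0,0,0],"delta_rot":[0,0,-1],"fingers":0.3},{"slide":[0,0,0],"delta_rot":[0,0,-1],"fingers":0.3}])

```text
time_s: 30.25
tcp_pos: [0.4204, -0.2143, 0.1174]
eef_rot: [180.0, 0.0, -160.1]
contact_force: [0.2, -0.3, -0.5]
gripper_width: 0.0568
gripper_force: 0.0
```

Request:
play_rows(rows=[{"slide":[0,0,0],"delta_rot":[0,0,-1],"fingers":0.3},{"slide":[0,0,0.1],"delta_rot":[0,0,0],"fingers":0.3},{"slide":[0,0,0.08],"delta_rot":[0,0,0],"fingers":0.3},{"slide":[0,0,0],"delta_rot":[0,0,0],"fingers":-1},{"slide":[0,0,0],"delta_rot":[0,0,0],"fingers":-1},{"slide":[0,0,0],"delta_rot":[0,0,0],"fingers":-1},{"slide":[0,0,0],"delta_rot":[0,0,0],"fingers":-1}])

```text
time_s: 31.12
tcp_pos: [0.4207, -0.2146, 0.0911]
eef_rot: [-180.0, 0.0, -155.7]
contact_force: [0.0, -1.1, -0.3]
gripper_width: 0.0386
gripper_force: 15.0
```

```bash
python3 -c "
from h import *
avg(4);st()"
```

```text
t 31.325 pos [ 0.42073 -0.21459  0.09098] F [ 0.58 -1.33 -0.  ] sd 0.3 M [-0.45  -0.223 -0.025]
{'time_s': 31.325, 'tcp_pos': [0.4207, -0.2146, 0.0909], 'eef_rot': [-179.9727, 0.031, -155.6908], 'joints': [-3.0561, 9.4672, -34.7462, 0.0139, -45.7465, -62.6445], 'contact_force': [0.7376, -1.3437, -0.4408], 'moment': [-0.5247, -0.2601, -0.0286], 'gripper_width': 0.0385, 'gripper_force': 14.9998}
```

Request:
play_rows(rows=[{"slide":[0,0,0],"delta_rot":[0,0,1],"fingers":-1},{"slide":[0,0,0],"delta_rot":[0,0,1],"fingers":-1},{"slide":[0,0,0],"delta_rot":[0,0,1],"fingers":-1},{"slide":[0,0,0],"delta_rot":[0,0,1],"fingers":-1},{"slide":[0,0,0],"delta_rot":[0,0,1],"fingers":-1},{"slide":[0,0,0],"delta_rot":[0,0,1],"fingers":-1},{"slide":[0,0,0],"delta_rot":[0,0,1],"fingers":-1},{"slide":[0,0,0],"delta_rot":[0,0,1],"fingers":-1}])

```text
time_s: 32.33
tcp_pos: [0.4207, -0.2145, 0.0909]
eef_rot: [180.0, 0.0, 167.5]
contact_force: [0.1, -0.3, 1.8]
gripper_width: 0.0383
gripper_force: 15.0
```

```bash
python3 -c "
from h import *
avg(4)"
```

```text
t 32.525 pos [ 0.42073 -0.2145   0.09093] F [ 0.54 -0.38  1.94] sd 0.38 M [-0.15  -0.185 -0.064]
```

Request:
play_rows(rows=[{"slide":[0,0,0],"delta_rot":[0,0,1],"fingers":-1},{"slide":[0,0,0],"delta_rot":[0,0,1],"fingers":-1},{"slide":[0,0,0],"delta_rot":[0,0,1],"fingers":-1},{"slide":[0,0,0],"delta_rot":[0,0,1],"fingers":-1},{"slide":[0,0,0],"delta_rot":[0,0,1],"fingers":-1},{"slide":[0,0,0],"delta_rot":[0,0,1],"fingers":-1},{"slide":[0,0,0],"delta_rot":[0,0,1],"fingers":-1},{"slide":[0,0,0],"delta_rot":[0,0,1],"fingers":-1}])

```text
time_s: 33.52
tcp_pos: [0.4208, -0.2145, 0.091]
eef_rot: [180.0, 0.0, 130.9]
contact_force: [0.6, -0.1, 3.9]
gripper_width: 0.0383
gripper_force: 15.0
```

```bash
python3 -c "
from h import *
avg(4);st()"
```

```text
t 33.725 pos [ 0.42081 -0.21453  0.09097] F [0.3  0.13 4.36] sd 0.16 M [-0.051 -0.239  0.008]
{'time_s': 33.725, 'tcp_pos': [0.4208, -0.2145, 0.0909], 'eef_rot': [179.9706, 0.0383, 131.1289], 'joints': [-3.0487, 9.469, -34.7375, 0.0097, -45.7457, -135.8292], 'contact_force': [0.7715, 0.1786, 4.3756], 'moment': [-0.0726, -0.3203, -0.028], 'gripper_width': 0.0384, 'gripper_force': 15.0156}
```

Request:
play_rows(rows=[{"slide":[0,0,0],"delta_rot":[0,0,0],"fingers":0.3},{"slide":[0,0,0],"delta_rot":[0,0,0],"fingers":0.3},{"slide":[0,0,-0.1],"delta_rot":[0,0,0],"fingers":0.3},{"slide":[0,0,-0.04],"delta_rot":[0,0,0],"fingers":-1},{"slide":[0,0,0],"delta_rot":[0,0,0],"fingers":-1},{"slide":[0,0,0],"delta_rot":[0,0,0],"fingers":-1},{"slide":[0,0,0],"delta_rot":[0,0,0],"fingers":-1},{"slide":[0,0,0],"delta_rot":[0,0,0],"fingers":-1}])

```text
time_s: 34.72
tcp_pos: [0.4202, -0.2144, 0.1114]
eef_rot: [-180.0, -0.0, 131.0]
contact_force: [-0.2, 0.2, 0.5]
gripper_width: 0.0127
gripper_force: 0.0
```

Request:
play_rows(rows=[{"slide":[0,0,0],"delta_rot":[0,0,0],"fingers":-1},{"slide":[0,0,0],"delta_rot":[0,0,0],"fingers":-1},{"slide":[0,0,0.04],"delta_rot":[0,0,0],"fingers":-1},{"slide":[0,0,0],"delta_rot":[0,0,0],"fingers":-1}])

```text
time_s: 35.22
tcp_pos: [0.42, -0.2144, 0.105]
eef_rot: [-180.0, -0.0, 131.0]
contact_force: [0.2, 0.0, 0.0]
gripper_width: 0.0006
gripper_force: 0.0
```

```bash
python3 -c "
from h import *
avg(4)"
```

```text
t 35.425 pos [ 0.42033 -0.21448  0.10552] F [-0.22 -0.08  0.14] sd 0.66 M [-0.091 -0.017 -0.002]
```

Request:
play_rows(rows=[{"slide":[0,0,0.01],"delta_rot":[0,0,0],"fingers":-1},{"slide":[0,0,0],"delta_rot":[0,0,0],"fingers":-1}])

```text
time_s: 35.67
tcp_pos: [0.4204, -0.2145, 0.1041]
eef_rot: [-180.0, -0.0, 131.0]
contact_force: [0.1, 0.1, 0.8]
gripper_width: 0.0004
gripper_force: 0.0
```

```bash
python3 -c "
from h import *
avg(4)"
```

```text
t 35.875 pos [ 0.42041 -0.21448  0.10417] F [ 0.29 -0.07 -0.24] sd 0.78 M [-0.092 -0.002  0.011]
```

Request:
play_rows(rows=[{"slide":[0,0,0.005],"delta_rot":[0,0,0],"fingers":-1},{"slide":[0,0,0],"delta_rot":[0,0,0],"fingers":-1}])

```text
time_s: 36.12
tcp_pos: [0.4204, -0.2145, 0.1033]
eef_rot: [-180.0, -0.0, 131.0]
contact_force: [-0.3, 0.4, -0.3]
gripper_width: 0.0004
gripper_force: 0.0
```

```bash
python3 -c "
from h import *
avg(4)"
```

```text
t 36.325 pos [ 0.42041 -0.21447  0.1034 ] F [ 0.17  0.07 -0.11] sd 0.39 M [-0.093 -0.036  0.011]
```

Request:
play_rows(rows=[{"slide":[0,0,0.005],"delta_rot":[0,0,0],"fingers":-1},{"slide":[0,0,0],"delta_rot":[0,0,0],"fingers":-1}])

```text
time_s: 36.58
tcp_pos: [0.4205, -0.2145, 0.1027]
eef_rot: [-180.0, 0.0, 131.0]
contact_force: [-0.6, 0.4, 1.7]
gripper_width: 0.0003
gripper_force: 0.6
```

```bash
python3 -c "
from h import *
avg(4)"
```

```text
t 36.775 pos [ 0.42045 -0.21452  0.10274] F [-0.38 -0.4   1.3 ] sd 0.5 M [-0.225  0.103 -0.019]
```

Request:
play_rows(rows=[{"slide":[0,0,0.005],"delta_rot":[0,0,0],"fingers":-1},{"slide":[0,0,0],"delta_rot":[0,0,0],"fingers":-1}])

```text
time_s: 37.02
tcp_pos: [0.4204, -0.2147, 0.1021]
eef_rot: [-180.0, 0.0, 131.0]
contact_force: [-2.2, -1.3, 4.5]
gripper_width: 0.0003
gripper_force: 2.3
```

```bash
python3 -c "
from h import *
avg(4)"
```

```text
t 37.225 pos [ 0.42037 -0.21464  0.10208] F [-2.17 -1.68  5.04] sd 0.45 M [-0.772  0.709 -0.009]
```

```bash
python3 -c "
from h import *
plan([.519,-.093,.165],131,3,[.4204,-.2147,.165,131])"
```

```text
dyaw 0 mm/row 52.20988624984949
[0.06, 0.34, 0.0] -0.0
[0.06, 0.34, 0.0] -0.0
[0.06, 0.34, 0.0] -0.0
```

Request:
play_rows(rows=[{"slide":[0,0,-0.2],"delta_rot":[0,0,0],"fingers":-1},{"slide":[0,0,-0.22],"delta_rot":[0,0,0],"fingers":-1},{"slide":[0.06,0.34,0],"delta_rot":[0,0,0],"fingers":-1},{"slide":[0.06,0.34,0],"delta_rot":[0,0,0],"fingers":-1},{"slide":[0.06,0.34,0],"delta_rot":[0,0,0],"fingers":-1},{"slide":[0,0,0.07],"delta_rot":[0,0,0],"fingers":-1},{"slide":[0,0,0],"delta_rot":[0,0,0],"fingers":-1},{"slide":[0,0,0],"delta_rot":[0,0,0],"fingers":-1}])

```text
time_s: 38.22
tcp_pos: [0.5176, -0.0943, 0.1543]
eef_rot: [-180.0, -0.0, 130.9]
contact_force: [-1.3, -0.5, -0.1]
gripper_width: 0.0007
gripper_force: 0.0
```

```bash
python3 -c "
from h import *
avg(4)"
```

```text
t 38.425 pos [ 0.51797 -0.09441  0.15475] F [-0.07  0.04  0.3 ] sd 0.23 M [-0.093  0.005 -0.01 ]
```

Request:
play_rows(rows=[{"slide":[0,0,0.035],"delta_rot":[0,0,0],"fingers":-1},{"slide":[0,0,0],"delta_rot":[0,0,0],"fingers":-1}])

```text
time_s: 38.67
tcp_pos: [0.518, -0.0939, 0.1488]
eef_rot: [-180.0, -0.0, 130.9]
contact_force: [0.4, -0.6, 0.2]
gripper_width: 0.0005
gripper_force: 0.0
```

```bash
python3 -c "
from h import *
avg(4)"
```

```text
t 38.875 pos [ 0.51814 -0.09384  0.14906] F [0.08 0.26 0.  ] sd 0.47 M [-0.111 -0.01   0.01 ]
```

Request:
play_rows(rows=[{"slide":[0,0,0.005],"delta_rot":[0,0,0],"fingers":-1},{"slide":[0,0,0],"delta_rot":[0,0,0],"fingers":-1}])

```text
time_s: 39.12
tcp_pos: [0.5184, -0.0937, 0.1485]
eef_rot: [180.0, 0.0, 131.0]
contact_force: [-1.3, -0.4, 1.4]
gripper_width: 0.0004
gripper_force: 0.6
```

```bash
python3 -c "
from h import *
avg(4)"
```

```text
t 39.325 pos [ 0.51838 -0.0937   0.14854] F [-0.15  0.66  1.45] sd 0.2 M [ 0.162 -0.017  0.001]
```

Request:
play_rows(rows=[{"slide":[0,0,0.005],"delta_rot":[0,0,0],"fingers":-1},{"slide":[0,0,0],"delta_rot":[0,0,0],"fingers":-1}])

```text
time_s: 39.58
tcp_pos: [0.5186, -0.0936, 0.1481]
eef_rot: [180.0, 0.0, 131.0]
contact_force: [-1.0, 2.1, 4.9]
gripper_width: 0.0005
gripper_force: 2.4
```

```bash
python3 -c "
from h import *
avg(4)"
```

```text
t 39.775 pos [ 0.5186  -0.09362  0.14806] F [-0.5   2.36  5.  ] sd 0.31 M [0.83  0.192 0.03 ]
```

Request:
play_rows(rows=[{"slide":[0,0,0.004],"delta_rot":[0,0,0],"fingers":-1},{"slide":[0,0,0],"delta_rot":[0,0,0],"fingers":-1}])

```text
time_s: 40.02
tcp_pos: [0.5188, -0.0935, 0.1477]
eef_rot: [179.9, 0.0, 131.0]
contact_force: [-1.6, 2.8, 7.1]
gripper_width: 0.0005
gripper_force: 3.8
```

```bash
python3 -c "
from h import *
avg(4)"
```

```text
t 40.225 pos [ 0.51876 -0.09355  0.14774] F [-1.11  3.47  7.28] sd 0.52 M [1.128 0.464 0.007]
```

```bash
python3 -c "
from h import *
plan([.4205,-.2146,.147],131,3)"
```

```text
dyaw 0.01250128612977619 mm/row 51.9718713996075
[-0.06, -0.34, 0.0] -0.0
[-0.06, -0.34, 0.0] -0.0
[-0.06, -0.34, 0.0] -0.0
```

Request:
play_rows(rows=[{"slide":[0,0,-0.15],"delta_rot":[0,0,0],"fingers":-1},{"slide":[-0.06,-0.34,0],"delta_rot":[0,0,0],"fingers":-1},{"slide":[-0.06,-0.34,0],"delta_rot":[0,0,0],"fingers":0.3},{"slide":[-0.06,-0.34,0],"delta_rot":[0,0,0],"fingers":0.3},{"slide":[0,0,0.2],"delta_rot":[0,0,-1],"fingers":0.3},{"slide":[0,0,0.13],"delta_rot":[0,0,-1],"fingers":0.3},{"slide":[0,0,0],"delta_rot":[0,0,-1],"fingers":0.3},{"slide":[0,0,0],"delta_rot":[0,0,-1],"fingers":0.3}])

```text
time_s: 41.22
tcp_pos: [0.4196, -0.2146, 0.1193]
eef_rot: [-180.0, -0.1, 149.4]
contact_force: [-0.3, -0.2, -0.5]
gripper_width: 0.0538
gripper_force: 0.0
```

```bash
python3 -c "
from h import *
st();plan([.4206,-.2146,.091],149.3,1)"
```

```text
{'time_s': 41.225, 'tcp_pos': [0.4196, -0.2146, 0.1193], 'eef_rot': [-179.95, -0.0926, 149.4301], 'joints': [-3.0731, 7.2832, -32.751, 0.0021, -50.071, -117.498], 'contact_force': [-0.3301, -0.1669, -0.5293], 'moment': [-0.0788, -0.0554, 0.0261], 'gripper_width': 0.0538, 'gripper_force': 0.0}
dyaw -0.13012266126378336 mm/row 28.319142351951893
[-0.01, 0.0, 0.19] 0.03
```

Request:
play_rows(rows=[{"slide":[0,0,0.1],"delta_rot":[0,0,0],"fingers":0.3},{"slide":[0,0,0.08],"delta_rot":[0,0,0],"fingers":0.3},{"slide":[0,0,0],"delta_rot":[0,0,0],"fingers":-1},{"slide":[0,0,0],"delta_rot":[0,0,0],"fingers":-1},{"slide":[0,0,0],"delta_rot":[0,0,0],"fingers":-1},{"slide":[0,0,0],"delta_rot":[0,0,0],"fingers":-1}])

```text
time_s: 41.98
tcp_pos: [0.4208, -0.2144, 0.0934]
eef_rot: [180.0, 0.0, 149.3]
contact_force: [1.0, 0.3, -1.3]
gripper_width: 0.0382
gripper_force: 15.0
```

```bash
python3 -c "
from h import *
avg(4)"
```

```text
t 42.175 pos [ 0.42072 -0.21443  0.09331] F [ 0.87  1.21 -0.62] sd 0.43 M [ 0.34  -0.401 -0.013]
```

Request:
play_rows(rows=[{"slide":[0,0,0],"delta_rot":[0,0,1],"fingers":-1},{"slide":[0,0,0],"delta_rot":[0,0,1],"fingers":-1},{"slide":[0,0,0],"delta_rot":[0,0,1],"fingers":-1},{"slide":[0,0,0],"delta_rot":[0,0,1],"fingers":-1},{"slide":[0,0,0],"delta_rot":[0,0,1],"fingers":-1},{"slide":[0,0,0],"delta_rot":[0,0,1],"fingers":-1},{"slide":[0,0,0],"delta_rot":[0,0,1],"fingers":-1},{"slide":[0,0,0],"delta_rot":[0,0,0],"fingers":-1}])

```text
time_s: 43.18
tcp_pos: [0.4208, -0.2144, 0.0933]
eef_rot: [180.0, 0.0, 117.2]
contact_force: [2.3, 2.5, 0.9]
gripper_width: 0.0386
gripper_force: 15.0
```

```bash
python3 -c "
from h import *
avg(4);st()"
```

```text
t 43.375 pos [ 0.42078 -0.21443  0.09324] F [1.5  2.13 0.95] sd 0.38 M [ 0.717 -0.614 -0.033]
{'time_s': 43.375, 'tcp_pos': [0.4208, -0.2144, 0.0932], 'eef_rot': [179.9619, 0.0197, 117.291], 'joints': [-3.0434, 9.2838, -34.5797, -0.0032, -46.0937, -149.6634], 'contact_force': [2.2125, 1.896, 0.9275], 'moment': [0.7662, -0.681, -0.0197], 'gripper_width': 0.0382, 'gripper_force': 14.9958}
```

Request:
play_rows(rows=[{"slide":[0,0,0],"delta_rot":[0,0,0],"fingers":0.3},{"slide":[0,0,0],"delta_rot":[0,0,0],"fingers":0.3},{"slide":[0,0,-0.1],"delta_rot":[0,0,0],"fingers":0.3},{"slide":[0,0,-0.04],"delta_rot":[0,0,0],"fingers":-1},{"slide":[0,0,0],"delta_rot":[0,0,0],"fingers":-1},{"slide":[0,0,0],"delta_rot":[0,0,0],"fingers":-1},{"slide":[0,0,0],"delta_rot":[0,0,0],"fingers":-1},{"slide":[0,0,0],"delta_rot":[0,0,0],"fingers":-1}])

```text
time_s: 44.38
tcp_pos: [0.4203, -0.2145, 0.1138]
eef_rot: [-180.0, -0.0, 117.2]
contact_force: [0.0, -0.1, 0.6]
gripper_width: 0.0124
gripper_force: 0.0
```

Request:
play_rows(rows=[{"slide":[0,0,0],"delta_rot":[0,0,0],"fingers":-1},{"slide":[0,0,0],"delta_rot":[0,0,0],"fingers":-1},{"slide":[0,0,0.04],"delta_rot":[0,0,0],"fingers":-1},{"slide":[0,0,0],"delta_rot":[0,0,0],"fingers":-1}])

```text
time_s: 44.88
tcp_pos: [0.42, -0.2144, 0.1075]
eef_rot: [-180.0, -0.0, 117.2]
contact_force: [1.4, 0.7, -0.1]
gripper_width: 0.0006
gripper_force: 0.0
```

```bash
python3 -c "
from h import *
avg(4)"
```

```text
t 45.075 pos [ 0.42032 -0.21448  0.10792] F [ 0.12  0.   -0.01] sd 0.35 M [-0.119 -0.006  0.014]
```

```bash
python3 -c "
from h import *
plan([.5256,-.2158,.16],117.2,2,[.4203,-.2145,.16,117.2]);plan([.5186,-.086,.16],117.2,3,[.5256,-.2158,.16,117.2])"
```

```text
dyaw 0.0 mm/row 52.65401219280443
[-0.16, 0.31, 0.0] -0.0
[-0.16, 0.31, 0.0] -0.0
dyaw 0.0 mm/row 43.32953829535793
[0.26, 0.12, 0.0] -0.0
[0.26, 0.12, 0.0] -0.0
[0.26, 0.12, 0.0] -0.0
```

Request:
play_rows(rows=[{"slide":[0,0,0.025],"delta_rot":[0,0,0],"fingers":-1},{"slide":[0,0,0.005],"delta_rot":[0,0,0],"fingers":-1},{"slide":[0,0,0],"delta_rot":[0,0,0],"fingers":-1}])

```text
time_s: 45.45
tcp_pos: [0.4203, -0.2145, 0.1034]
eef_rot: [-180.0, -0.0, 117.2]
contact_force: [-0.1, -1.1, -0.1]
gripper_width: 0.0006
gripper_force: 0.0
```

```bash
python3 -c "
from h import *
avg(4)"
```

```text
t 45.65 pos [ 0.42044 -0.21448  0.10357] F [ 0.07 -0.34 -0.23] sd 0.34 M [-0.12  -0.003  0.012]
```

Request:
play_rows(rows=[{"slide":[0,0,0.005],"delta_rot":[0,0,0],"fingers":-1},{"slide":[0,0,0],"delta_rot":[0,0,0],"fingers":-1}])

```text
time_s: 45.9
tcp_pos: [0.4205, -0.2146, 0.103]
eef_rot: [-180.0, 0.0, 117.2]
contact_force: [-1.0, 0.3, 2.6]
gripper_width: 0.0006
gripper_force: 1.2
```

```bash
python3 -c "
from h import *
avg(4)"
```

```text
t 46.1 pos [ 0.42047 -0.21457  0.10297] F [-0.27 -0.48  2.16] sd 0.44 M [-0.372  0.29  -0.004]
```

Request:
play_rows(rows=[{"slide":[0,0,-0.2],"delta_rot":[0,0,0],"fingers":-1},{"slide":[0,0,-0.2],"delta_rot":[0,0,0],"fingers":-1},{"slide":[-0.16,0.31,0],"delta_rot":[0,0,0],"fingers":-1},{"slide":[-0.16,0.31,0],"delta_rot":[0,0,0],"fingers":-1},{"slide":[0,0,0.08],"delta_rot":[0,0,0],"fingers":-1},{"slide":[0,0,0.005],"delta_rot":[0,0,0],"fingers":-1},{"slide":[0,0,0],"delta_rot":[0,0,0],"fingers":-1}])

```text
time_s: 46.98
tcp_pos: [0.524, -0.2146, 0.15]
eef_rot: [-180.0, -0.0, 117.2]
contact_force: [-0.7, -0.1, -0.6]
gripper_width: 0.0006
gripper_force: 0.0
```

```bash
python3 -c "
from h import *
avg(4)"
```

```text
t 47.175 pos [ 0.52449 -0.21466  0.15054] F [-0.05  0.16  0.18] sd 0.33 M [-0.113 -0.018 -0.004]
```

Request:
play_rows(rows=[{"slide":[0,0,0.012],"delta_rot":[0,0,0],"fingers":-1},{"slide":[0,0,0],"delta_rot":[0,0,0],"fingers":-1}])

```text
time_s: 47.42
tcp_pos: [0.525, -0.2147, 0.1484]
eef_rot: [180.0, 0.0, 117.2]
contact_force: [-0.6, 0.5, 1.0]
gripper_width: 0.0004
gripper_force: 0.2
```

```bash
python3 -c "
from h import *
avg(4)"
```

```text
t 47.625 pos [ 0.525   -0.21468  0.14834] F [-0.38  0.04  0.78] sd 0.78 M [-0.177  0.076 -0.015]
```

Request:
play_rows(rows=[{"slide":[0,0,0.004],"delta_rot":[0,0,0],"fingers":-1},{"slide":[0,0,0],"delta_rot":[0,0,0],"fingers":-1}])

```text
time_s: 47.88
tcp_pos: [0.5252, -0.2148, 0.1479]
eef_rot: [180.0, 0.0, 117.2]
contact_force: [-0.9, -1.0, 1.8]
gripper_width: 0.0007
gripper_force: 1.7
```

```bash
python3 -c "
from h import *
avg(4)"
```

```text
t 48.075 pos [ 0.52522 -0.2148   0.14793] F [-0.55 -0.94  4.  ] sd 0.22 M [-0.533  0.271 -0.011]
```

Request:
play_rows(rows=[{"slide":[0,0,0.004],"delta_rot":[0,0,0],"fingers":-1},{"slide":[0,0,0],"delta_rot":[0,0,0],"fingers":-1}])

```text
time_s: 48.32
tcp_pos: [0.5254, -0.215, 0.1476]
eef_rot: [180.0, 0.1, 117.2]
contact_force: [-0.4, -1.9, 6.4]
gripper_width: 0.0005
gripper_force: 3.0
```

```bash
python3 -c "
from h import *
avg(4)"
```

```text
t 48.525 pos [ 0.52538 -0.21494  0.14757] F [-0.9  -1.58  6.18] sd 0.39 M [-0.762  0.377  0.02 ]
```

Request:
play_rows(rows=[{"slide":[0,0,-0.06],"delta_rot":[0,0,0],"fingers":-1},{"slide":[0.26,0.12,0],"delta_rot":[0,0,0],"fingers":-1},{"slide":[0.26,0.12,0],"delta_rot":[0,0,0],"fingers":-1},{"slide":[0.26,0.12,0],"delta_rot":[0,0,0],"fingers":-1},{"slide":[0,0,0.053],"delta_rot":[0,0,0],"fingers":-1},{"slide":[0,0,0],"delta_rot":[0,0,0],"fingers":-1},{"slide":[0,0,0],"delta_rot":[0,0,0],"fingers":-1}])

```text
time_s: 49.4
tcp_pos: [0.52, -0.086, 0.1484]
eef_rot: [180.0, 0.0, 117.2]
contact_force: [-0.1, 1.9, 2.6]
gripper_width: 0.0003
gripper_force: 1.6
```

```bash
python3 -c "
from h import *
avg(4)"
```

```text
t 49.6 pos [ 0.51997 -0.08624  0.14836] F [0.49 2.67 3.67] sd 0.28 M [ 0.935 -0.279  0.011]
```

Request:
play_rows(rows=[{"slide":[0,0,0.004],"delta_rot":[0,0,0],"fingers":-1},{"slide":[0,0,0],"delta_rot":[0,0,0],"fingers":-1}])

```text
time_s: 49.85
tcp_pos: [0.5201, -0.086, 0.148]
eef_rot: [179.9, 0.0, 117.2]
contact_force: [0.6, 1.6, 6.6]
gripper_width: 0.0005
gripper_force: 3.1
```

```bash
python3 -c "
from h import *
avg(4)"
```

```text
t 50.05 pos [ 0.52005 -0.08606  0.14799] F [0.81 3.08 6.14] sd 0.49 M [ 0.996 -0.201 -0.007]
```

Request:
play_rows(rows=[{"slide":[0,0,0.004],"delta_rot":[0,0,0],"fingers":-1},{"slide":[0,0,0],"delta_rot":[0,0,0],"fingers":-1}])

```text
time_s: 50.3
tcp_pos: [0.5202, -0.086, 0.1477]
eef_rot: [179.9, 0.0, 117.2]
contact_force: [-1.0, 3.9, 9.4]
gripper_width: 0.0003
gripper_force: 4.2
```

```bash
python3 -c "
from h import *
avg(4)"
```

```text
t 50.5 pos [ 0.5202  -0.086    0.14768] F [-0.27  3.34  7.98] sd 0.6 M [1.215 0.076 0.002]
```

```bash
python3 -c "
from h import *
plan([.4207,-.2146,.1476],117.2,3)"
```

```text
dyaw -0.014974975368204468 mm/row 54.19722473445763
[-0.15, -0.33, 0.0] 0.0
[-0.15, -0.33, 0.0] 0.0
[-0.15, -0.33, 0.0] 0.0
```

Request:
play_rows(rows=[{"slide":[0,0,-0.15],"delta_rot":[0,0,0],"fingers":-1},{"slide":[-0.15,-0.33,0],"delta_rot":[0,0,0],"fingers":-1},{"slide":[-0.15,-0.33,0],"delta_rot":[0,0,0],"fingers":0.3},{"slide":[-0.15,-0.33,0],"delta_rot":[0,0,0],"fingers":0.3},{"slide":[0,0,0.15],"delta_rot":[0,0,-1],"fingers":0.3},{"slide":[0,0,0.15],"delta_rot":[0,0,-1],"fingers":0.3},{"slide":[0,0,0],"delta_rot":[0,0,-1],"fingers":0.3},{"slide":[0,0,0],"delta_rot":[0,0,-1],"fingers":0.3}])

```text
time_s: 51.5
tcp_pos: [0.4169, -0.2142, 0.1234]
eef_rot: [-179.9, -0.1, 135.6]
contact_force: [-0.2, 0.7, 0.0]
gripper_width: 0.0543
gripper_force: 0.0
```

```bash
python3 -c "
from h import *
avg(2);plan([.4206,-.2146,.093],135.5,1)"
```

```text
t 51.6 pos [ 0.41716 -0.21419  0.12365] F [-0.08 -0.1  -0.24] sd 0.23 M [-0.081 -0.022  0.008]
dyaw -0.060596728169997505 mm/row 30.922415054738064
[-0.02, 0.01, 0.2] 0.01
```

Request:
play_rows(rows=[{"slide":[-0.015,0.013,0.1],"delta_rot":[0,0,0],"fingers":0.3},{"slide":[0,0,0.1],"delta_rot":[0,0,0],"fingers":0.3},{"slide":[0,0,0],"delta_rot":[0,0,0],"fingers":0.3}])

```text
time_s: 51.98
tcp_pos: [0.42, -0.2139, 0.0927]
eef_rot: [-179.9, -0.2, 135.5]
contact_force: [-0.6, -0.9, 0.5]
gripper_width: 0.0569
gripper_force: 0.0
```

Request:
play_rows(rows=[{"slide":[0,0,0],"delta_rot":[0,0,0],"fingers":-1},{"slide":[0,0,0],"delta_rot":[0,0,0],"fingers":-1},{"slide":[0,0,0],"delta_rot":[0,0,0],"fingers":-1},{"slide":[0,0,0],"delta_rot":[0,0,0],"fingers":-1},{"slide":[0,0,0],"delta_rot":[0,0,1],"fingers":-1},{"slide":[0,0,0],"delta_rot":[0,0,1],"fingers":-1},{"slide":[0,0,0],"delta_rot":[0,0,1],"fingers":-1},{"slide":[0,0,0],"delta_rot":[0,0,1],"fingers":-1}])

```text
time_s: 52.98
tcp_pos: [0.4213, -0.2143, 0.0947]
eef_rot: [-180.0, 0.0, 117.1]
contact_force: [-1.9, -1.8, 3.0]
gripper_width: 0.0379
gripper_force: 15.0
```

Request:
play_rows(rows=[{"slide":[0,0,0],"delta_rot":[0,0,0],"fingers":-1},{"slide":[0,0,0],"delta_rot":[0,0,0],"fingers":0.4},{"slide":[0,0,0],"delta_rot":[0,0,0],"fingers":0.4},{"slide":[0,0,-0.1],"delta_rot":[0,0,0],"fingers":0.4},{"slide":[0,0,-0.3],"delta_rot":[0,0,0],"fingers":0.4},{"slide":[0,0,-0.4],"delta_rot":[0,0,0],"fingers":0.4},{"slide":[0,0,0],"delta_rot":[0,0,0],"fingers":0.4},{"slide":[0,0,0],"delta_rot":[0,0,0],"fingers":0.4}])

```text
time_s: 53.98
tcp_pos: [0.4212, -0.2137, 0.2143]
eef_rot: [180.0, -0.0, 117.2]
contact_force: [-0.7, -0.0, -0.4]
gripper_width: 0.0613
gripper_force: 0.0
```

```bash
python3 -c "
from h import *
st();cap('top','t9');cv2.imwrite('pics/t9c.png',cv2.resize(cv2.imread('pics/t9.png')[130:290,130:440],None,fx=2.5,fy=2.5))"
```

```text
{'time_s': 53.975, 'tcp_pos': [0.4212, -0.2137, 0.2143], 'eef_rot': [179.9521, -0.0171, 117.2325], 'joints': [-2.972, 1.632, -24.9889, -0.0435, -63.3462, -149.776], 'contact_force': [-0.678, -0.0097, -0.4214], 'moment': [-0.0966, 0.0228, -0.0053], 'gripper_width': 0.0613, 'gripper_force': 0.0}
```

View pics/t9c.png

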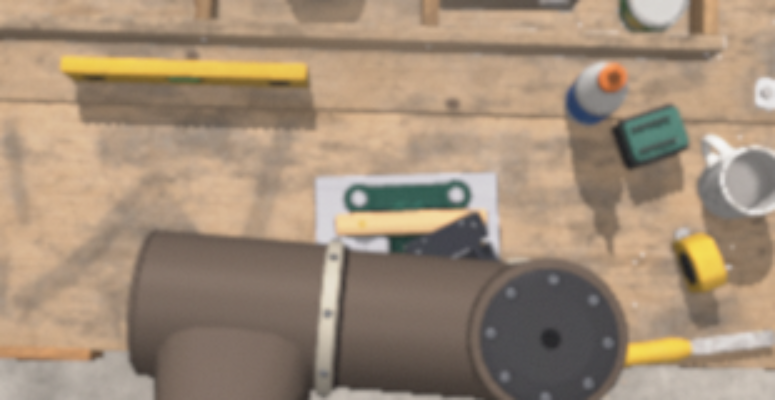

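The rest sits on the plate, with lugs at crop (357,198) and (457,195). The other things are where they were, and the arm is clear.

```bash
python3 -c "
from plant import r
print(r.close_job())"
```

```text
the job is handed in; nothing more can be done
None
```

I set the rest on the iron plate, let go, and screwed the wheel about 305° clockwise (6.8 mm); press tests put the foot bearing with the rocking gone, but its share of the weight is only an estimate (within about ±0.4 mm), I did not re-test after the last 0.4 mm turn, and the job was handed in at about 54 s without a verdict shown.

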